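Flip the red stop down and register the marking template

TASK

Flip the red stop over the fence until it is fully down in its working position, then push the metal template over the leather until it sits snug in the corner, its straight long edge flat against the fence and its end against the red stop. Only push with the fingertips: the template stays flat on the leather and is never lifted. Leave the yellow stop parked up, and the pen, the dye bottle and the maul where they are.

Things in the scene. Friction and masses are not known exactly. Their poses are not given: they have to be found in the camera images.
- fixture: fixed marking station: white board 240 x 500 mm with a brown leather panel on it (its top 15 mm above the bench) and, on the far side, an aluminium fence 30 mm thick, 500 long, its top 60 mm above the bench. Origin at bench-top height under the fence's middle; x square to the fence, away from the robot; y along it, left. Working face at x = -15 mm, toward the robot; board from x = -210 to +30
- carriage_red: dark steel carriage of the red flip stop, clamped fast on the fence, 42 mm along it; axes as the fixture's. Origin at bench-top height under the middle of the fence's thickness; the red arm's pivot is 75 mm straight above it, axis along y. Either colour may be on the left
- carriage_yellow: dark steel carriage of the yellow flip stop, clamped fast on the fence, 42 mm along it; axes as the fixture's. Origin at bench-top height under the middle of the fence's thickness; the yellow arm's pivot is 75 mm straight above it, axis along y. Either colour may be on the left
- stop_red (a joint): red stop's L-shaped arm, rad: 0 = down, working; starts 2.5 to 2.75 = parked, swung up and back over the fence; limits 0, 2.8. Bar 24 mm wide, 16 thick: 60 mm from pivot to the leg's centre line, leg at right angles, foot 57 mm from the bar's centre line. Down: bar level, pointing to the fixture's -x, leg hanging to 3 mm over the leather. Stiff pivot: stays where left; 2 to 5 N turn it
- stop_yellow (a joint): the yellow stop's arm, rad; same build and joint sense as the red one; parked at 2.5 to 2.75
- stop_red_foot (a point): middle of the end face of the red arm's leg. When parked the leg stands up, foot uppermost, 14 to 34 mm behind the pivot (away from the robot) and 150 to 157 mm above the bench, and the elbow lies lower, further behind; pushing the leg's back toward the robot turns it over the top, then it is pressed down. When down, the foot is 3 mm over the leather and the bar's top 83 mm over the bench
- template: loose aluminium plate 10 mm thick, 90 deep (x), 130 long (y), 0.2 to 0.45 kg, flat on the leather. Origin: centre of underside. Its +x edge is straight (for the fence); ends at y = +-65 straight from x = -25 to +45 mm; corners to the robot rounded 20 mm. Starts about 15 mm off the fence, up to 7 degrees askew. In place: origin at x = -60 mm in the fixture, 77 mm along y from the red carriage
- pen: loose silver marking pen with a black cap, 134 mm long, 11 mm thick, lying on the leather near the board's robot-side edge, roughly along it. Origin: underside at mid-length, its x along the pen.
- dye: loose dark brown dye bottle with paper label and black cap, 52 mm diameter, 110 mm high, standing on the bench beside the board. Origin: centre of its underside.
- maul: loose wooden maul standing on its head, 68 mm widest diameter, 195 mm high, on the bench at the other side of the board. Origin: centre of its underside.
Things that resemble listed ones, but are neither listed nor needed, are in the scene too. Of the things shaped like the template, the aluminium one is meant.

How it is judged:
By the outcome, as a careful person would: the job done as asked, in the order asked, and still so for the second after the job is handed in, with the robot touching nothing.
It also fails if it takes over 72 s, if anything falls off the work surface, if the arm or the gripper's body presses on something with over 40 N, if the wrist force passes 120 N, or if a joint passes its speed limit or range.

ROBOT

A 6-joint arm with a two-finger parallel gripper is mounted at the origin on the work surface. World frame = base frame: x ahead of the robot, y to its left, z up, the work surface at z = 0. Lengths are in m, angles in rad, forces in N, time in s.
With the tool pointing down it reaches from about 0.325 to 0.775 m from the base axis. Payload 5.5 kg.
Tool frame: the origin (TCP) lies midway between the tips of the shut fingers; the grasp point (between the pads) lies 19 mm behind it (grip_point_offset is the distance from the TCP to the grasp point, in m); z points along the fingers, y is the line along which they close (so a half turn about z gives the same grasp; the last joint's range is limited). The gripper opens to 85 mm and grips with 20 to 120 N. Pads are 22 mm wide; open, the fingers measure 114 mm over their backs; the gripper's body (76 mm by 85 mm) begins 54 mm behind the grasp point. The pads swing forward as they close: fully open they stand 13 mm farther back than shut.
Start: joints at [1.162, 0.091, 1.231, -0, 1.82, -0.057], TCP at [0.207, 0.563, 0.231] pointing down, gripper open.
Joint ranges: [-2.87, 2.87], [-0.86, 2.18], [0.17, 2.46], [-1.51, 4.65], [0.06, 2.69], [-2.65, 2.65]. Speed limits (rad/s): [2.57, 2.57, 3.01, 3.14, 3.14, 3.14].

INTERFACE

Orientations are given as a 3x3 rotation matrix whose columns are the frame's x, y, z axes.
In Python, from station import * gives the robot as it stands. The module is installed in compiled form; this text tells all that it offers.
- The arm moves only by the tool drive_effector, called after "Request:" as name(argument=value, ...) on one line, values as JSON. Schema: {"type":"object","properties":{"deltas":{"type":"object","properties":{"tx":{"type":"array","items":{"type":"number"},"minItems":1,"maxItems":10},"ty":{"type":"array","items":{"type":"number"},"minItems":1,"maxItems":10},"tz":{"type":"array","items":{"type":"number"},"minItems":1,"maxItems":10},"drx":{"type":"array","items":{"type":"number"},"minItems":1,"maxItems":10},"dry":{"type":"array","items":{"type":"number"},"minItems":1,"maxItems":10},"drz":{"type":"array","items":{"type":"number"},"minItems":1,"maxItems":10},"aperture":{"type":"array","items":{"type":"number"},"minItems":1,"maxItems":10}},"additionalProperties":false,"required":["tx","ty","tz","drx","dry","drz","aperture"]},"force":{"type":"number"},"only":{"type":"string"},"quiet":{"type":"boolean"},"lines":{"type":"string"}},"required":["deltas"],"additionalProperties":false}. deltas is an object with one list for each field, all of the same length, 1 to 10, a row being the entries at one place: tx, ty, tz (the shift in shares of the most that a row can go, 1 being 62.5 mm), drx, dry, drz (a rotation vector in units of 0.2 rad), aperture (the finger opening in m); each row shifts and turns the commanded pose from where the row before left it, along the tool's axes as they then stand; what a row does not reach is not made up. A row lasts 1/8 s, in which the tool goes at most 0.0625 m and 0.188 rad, less where a joint would pass 70% of its speed; a pose out of reach is approached as far as the arm can. The fingers move at their own pace and stop on an object; force is the grip in N (left out, the last holds). Time passes only in rows, so rows that do not move let the fingers close. The tool returns the time, the measured TCP pose, the force, the opening and the grip force at its end. only (a regular expression) keeps the lines of the reply that match it, lines (a string "A,B") keeps lines A to B, and quiet returns only ok. Input that does not fit is refused with a message, and nothing moves.
- get_obs(): the state, without advancing time (a new reading comes with each control period).
- camera(name): name is "side" or "top" or "wrist"; returns a dict with "frame" (384x512x3 uint8, red, green, blue), "depth" (384x512 float32, m along the optical axis (not along the pixel's ray), 0 where there is no reading), "K" (3x3 intrinsics, pixels), "pose" (4x4, takes a point from camera to world coordinates). Camera axes: x right, y down, z forward; pixel columns grow to the right and rows downward; lengths in m; the calibration is good to about 2 mm. A picture is of the moment at which its call begins.
- sign_off(): hands the job in; it is judged then, once.
Trained networks look in the newest picture that a camera, given by its name, has taken for a name from the list of things; names that differ only in an ending like _2 or _b are one class to them, and where a whole thing is asked for, a point or a joint stands for the part that bears it (a point fixed in the world has none). Each returns a list of dicts, best first, with "p" (0 to 1); they miss things now and then, are a little off and sometimes report something else, mostly with a low value. They report only what shows in the picture. A call takes as long as a camera call. They do not tell look-alikes from the thing itself.
- look_for(camera, query): "uv" ([column, row] in pixels, amid what is visible of it).
- place_of(camera, query): "uv" ([column, row] in pixels: a listed point, or the origin of a listed thing).
The state is a dict: "t": time; "joint_positions": joint angles; "joint_velocities": joint speeds; "joint_torque": joint torques, N m; "tcp_pos": TCP position; "orientation": TCP orientation; "contact_force": force on the tool from outside, world axes, zero at the start; "ft_torque": the same for the moment, N m; "finger_gap": finger opening in m; "grip_force": force on a finger pad.
Only numpy, scipy, OpenCV 4.12 (cv2) and the standard library are available. Lean on these libraries where they do the work, as an engineer would, in place of code of your own. Each camera call takes 0.05 s, during which the arm holds its last target. There are 200 camera calls.

## Working session

There is one attempt and no reset: what is moved stays moved. The work goes in short steps, Python scripts to look and compute and a tool call to move; the robot and the scene stay as the last step left them, time stands still between calls to the robot, and variables do not carry over. Pictures are saved under pics/ and viewed, at most 10 in all, crops included, and the job is handed in when it is done.

```bash
mkdir -p pics; cat > h.py <<'E'
from station import *
import numpy as np, cv2
def world(c,uv,z=None):
    K,P=c["K"],c["pose"]; r=P[:3,:3]@np.linalg.inv(K)@np.array([uv[0],uv[1],1.])
    if z is None:
        d=c["depth"][int(round(uv[1])),int(round(uv[0]))]; return P[:3,3]+r*d
    return P[:3,3]+r*(z-P[2,3])/r[2]
def cloud(c):
    h,w=c["depth"].shape; u,v=np.meshgrid(np.arange(w),np.arange(h))
    d=c["depth"]; p=np.stack([u,v,np.ones_like(u)],-1)@np.linalg.inv(c["K"]).T*d[...,None]
    return p@c["pose"][:3,:3].T+c["pose"][:3,3]
E
python3 - <<'E'
from h import *
np.set_printoptions(precision=4,suppress=True)
for n in ("top","side"):
    c=camera(n); cv2.imwrite(f"pics/{n}0.png",cv2.resize(c["frame"][:,:,::-1],(768,576)))
    np.savez(f"{n}0.npz",**c)
    print(n,c["pose"][:3,3],c["pose"][:3,2])
    for q in ("fixture","carriage_red","carriage_yellow","stop_red_foot","template","pen","dye","maul"):
        z={"stop_red_foot":.153,"template":.015}.get(q,0)
        for r in place_of(n,q)[:3]: print(q,round(r["p"],2),np.round(r["uv"]),world(c,r["uv"],z))
o=get_obs(); print(o["tcp_pos"],o["orientation"],o["t"],o["contact_force"])
E
```

```text
top [ 0.3127 -0.0169  1.3886] [ 0.0673 -0.0072 -0.9977]
fixture 0.82 [254. 130.] [ 0.5706 -0.0165  0.    ]
carriage_red 0.65 [193. 124.] [0.5877 0.1576 0.    ]
carriage_yellow 0.97 [324. 138.] [ 0.5454 -0.216   0.    ]
carriage_yellow 0.6 [195. 124.] [0.587  0.1516 0.    ]
stop_red_foot 0.69 [186.  98.] [0.6262 0.1555 0.153 ]
template 0.86 [362. 274.] [ 0.1585 -0.3096  0.015 ]
template 0.74 [116. 110.] [0.627  0.3752 0.015 ]
template 0.72 [187.  98.] [0.6597 0.1731 0.015 ]
pen 0.5 [198. 189.] [0.4017 0.1453 0.    ]
pen 0.26 [247. 154.] [0.5    0.0042 0.    ]
dye 0.97 [388. 152.] [ 0.502  -0.3988  0.    ]
maul 0.92 [ 85. 172.] [0.453  0.4635 0.    ]
side [-0.0324 -0.9048  1.1667] [ 0.2777  0.6148 -0.7382]
fixture 0.81 [303. 200.] [ 0.5624 -0.022   0.    ]
carriage_red 0.8 [286. 160.] [0.5963 0.1644 0.    ]
carriage_yellow 0.76 [328. 244.] [ 0.5461 -0.2077  0.    ]
stop_red_foot 0.61 [299. 126.] [0.6266 0.1523 0.153 ]
template 0.89 [272. 124.] [0.6275 0.3477 0.015 ]
template 0.82 [223. 324.] [ 0.1587 -0.3336  0.015 ]
template 0.78 [278. 196.] [0.4891 0.0136 0.015 ]
pen 0.5 [236. 178.] [0.402  0.1525 0.    ]
pen 0.36 [327. 245.] [ 0.5404 -0.2117  0.    ]
dye 0.89 [347. 304.] [ 0.4916 -0.4041  0.    ]
maul 0.82 [216. 124.] [0.445  0.4478 0.    ]
[0.2068 0.5633 0.2313] [[-0.9388  0.3446  0.    ]
 [ 0.3446  0.9388 -0.    ]
 [-0.     -0.     -1.    ]] 0.9 [-0.1065  0.1662 -0.132 ]
```

View pics/top0.png

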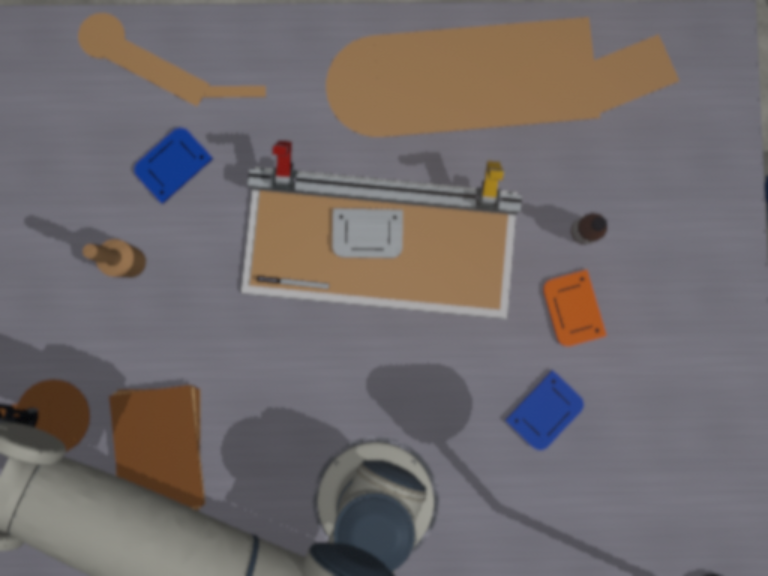

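View pics/side0.png

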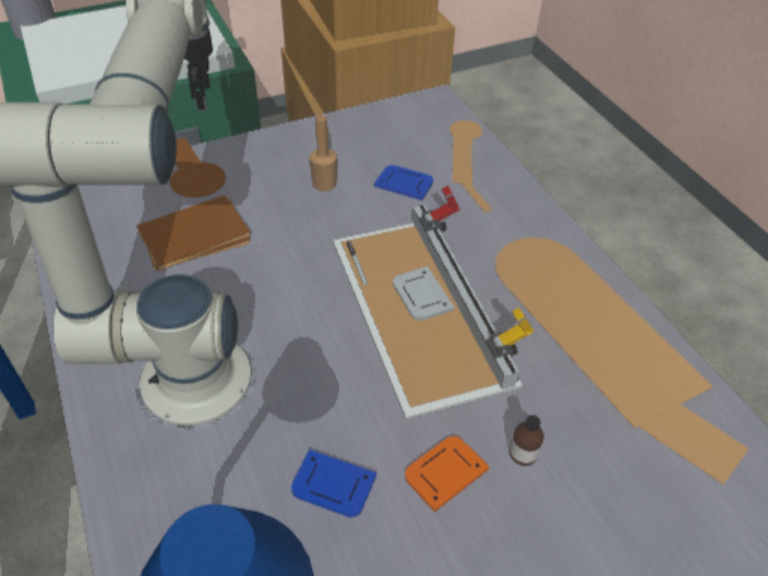

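The top view shows the red stop on the left at (283,160), the yellow stop at (492,180), the aluminium template at (366,233) and the pen at (290,283). The other plates are blue or orange decoys lying off the board. Next I measure the exact geometry.

```bash
python3 - <<'E'
from h import *
np.set_printoptions(precision=4,suppress=True)
for n in ("top","side"):
    c=dict(np.load(f"{n}0.npz")); P=cloud(c); z=P[...,2]; f=c["frame"].astype(int)
    hsv=cv2.cvtColor(c["frame"],cv2.COLOR_RGB2HSV)
    reg=(P[...,0]>.3)&(P[...,0]<.75)&(abs(P[...,1])<.33)
    m=reg&(abs(z-.06)<.006)&(P[...,0]>.5); q=P[m][:,:2].astype(np.float32)
    print(n,"fence",len(q),cv2.minAreaRect(q),z[m].mean())
    col=reg&(z>.065)
    red=col&(hsv[...,1]>140)&((hsv[...,0]<8)|(hsv[...,0]>170)); yel=col&(hsv[...,1]>140)&(hsv[...,0]>18)&(hsv[...,0]<35)
    for k,mm in (("red",red),("yel",yel)):
        q=P[mm]; print(k,len(q),q.mean(0),q.min(0),q.max(0)); t=q[q[:,2]>q[:,2].max()-.012]; print("  top",t.mean(0),len(t))
    dark=col&(f.max(-1)<75)&(z<.12); 
    for s in (1,-1):
        q=P[dark&(P[...,1]*s>0)]; print("carr",len(q),q.mean(0),np.percentile(q,[5,95],axis=0)) if len(q) else 0
    g=reg&(hsv[...,1]<60)&(z<.035)&(f.max(-1)>100); nl,lab,st,ce=cv2.connectedComponentsWithStats(g.astype(np.uint8))
    for i in range(1,nl):
        if st[i,4]>150: 
            q=np.array([world(c,(u,v),.025) for v,u in np.argwhere(lab==i)])[:,:2].astype(np.float32); print("grey",st[i],cv2.minAreaRect(q))
    b=reg&(hsv[...,1]>90)&(z<.03)&(hsv[...,0]<20); q=np.array([world(c,(u,v),.015) for v,u in np.argwhere(b)])[:,:2].astype(np.float32); print("leather",len(q),cv2.minAreaRect(q))
E
```

```text
top fence 1646 ((0.5700719952583313, -0.02132338285446167), (0.49970299005508423, 0.03641656041145325), 83.96036529541016) 0.06062507196386654
red 197 [0.6132 0.1556 0.1203] [ 0.3127 -0.0169  0.0796] [0.641  0.1723 1.3886]
  top [ 0.3127 -0.0169  1.3886] 1
yel 190 [ 0.5694 -0.2074  0.131 ] [ 0.3127 -0.2211  0.0826] [ 0.6007 -0.0169  1.3886]
  top [ 0.3127 -0.0169  1.3886] 2
carr 91 [0.5833 0.1569 0.0752] [[0.5716 0.1416 0.0658]
 [0.6005 0.1814 0.0882]]
carr 81 [ 0.5444 -0.1957  0.0746] [[ 0.5326 -0.2249  0.0654]
 [ 0.5654 -0.1856  0.0876]]
grey [  132    68   235   158 18347] ((0.520928144454956, 0.0003865361213684082), (0.6520959138870239, 0.4429531395435333), 89.50269317626953)
grey [ 221  139   48   33 1530] ((0.4945676028728485, 0.011641912162303925), (0.13163933157920837, 0.09009703993797302), 89.40060424804688)
leather 10967 ((0.5465918183326721, -0.05200186371803284), (0.555755078792572, 0.40241751074790955), 89.45612335205078)
side fence 974 ((0.5734265446662903, -0.02612432837486267), (0.5049253106117249, 0.05024699121713638), 84.76978302001953) 0.05875625176448065
red 147 [0.6204 0.1494 0.1065] [0.5915 0.137  0.0788] [0.6479 0.1702 0.1548]
  top [0.621  0.1525 0.1493] 20
yel 230 [ 0.5762 -0.2186  0.1092] [ 0.5503 -0.2312  0.078 ] [ 0.6058 -0.1974  0.1585]
  top [ 0.5754 -0.2151  0.1531] 34
carr 23 [0.5804 0.1528 0.0737] [[0.5715 0.1362 0.0659]
 [0.5948 0.1773 0.0833]]
carr 37 [ 0.5416 -0.2179  0.0731] [[ 0.5325 -0.2314  0.0661]
 [ 0.5606 -0.1932  0.0822]]
grey [  190   122   207   186 11169] ((0.5120977163314819, -0.01917135715484619), (0.653861939907074, 0.44271326065063477), 89.72648620605469)
grey [262 178  41  36 904] ((0.49341216683387756, 0.0047255828976631165), (0.13825224339962006, 0.09354948997497559), 88.95563507080078)
leather 6747 ((0.5635834336280823, -0.077140212059021), (0.568048357963562, 0.4055447578430176), 83.75459289550781)
```

The rows are not in the units I measure in: shifts go in shares of 62.5 mm and turns go in units of 0.2 rad. I convert before sending: -0.0494 m is -0.7904, -0.0322 m is -0.5152.

Request:
drive_effector(deltas={"tx":[-0.7904, -0.7904, -0.7904, -0.7904, -0.7904, -0.7904, -0.7904, -0.7904, -0.7904, -0.7904], "ty":[-0.5152, -0.5152, -0.5152, -0.5152, -0.5152, -0.5152, -0.5152, -0.5152, -0.5152, -0.5152], "tz":[-0.112, -0.112, -0.112, -0.112, -0.112, -0.112, -0.112, -0.112, -0.112, -0.112], "drx":[0, 0, 0, 0, 0, 0, 0, 0, 0, 0], "dry":[0, 0, 0, 0, 0, 0, 0, 0, 0, 0], "drz":[0, 0, 0, 0, 0, 0, 0, 0, 0, 0], "aperture":[0, 0, 0, 0, 0, 0, 0, 0, 0, 0]})

```text
t: 2.15
tcp_pos: [0.5604, 0.089, 0.3018]
orientation: [[-0.939, 0.345, 0.001], [0.345, 0.939, 0.0], [-0.001, 0.0, -1.0]]
contact_force: [-0.0, 0.1, 0.1]
finger_gap: -0.0001
grip_force: 0.0
```

Request:
drive_effector(deltas={"tx":[0, 0, 0], "ty":[0, 0, 0], "tz":[-0.48, -0.48, 0], "drx":[0, 0, 0], "dry":[0, 0, 0], "drz":[-0.61, -0.605, 0], "aperture":[0, 0, 0]})

```text
t: 2.52
tcp_pos: [0.56, 0.0905, 0.3643]
orientation: [[-0.994, 0.109, 0.005], [0.109, 0.994, 0.001], [-0.005, 0.001, -1.0]]
contact_force: [-0.2, 1.1, -0.5]
finger_gap: 0.0001
grip_force: 0.0
```

```bash
python3 - <<'E'
from h import *
np.set_printoptions(precision=4,suppress=True)
o=get_obs(); print(o["tcp_pos"],o["orientation"],o["joint_positions"])
c=camera("wrist"); np.savez("w1.npz",**c); cv2.imwrite("pics/w1.png",c["frame"][:,:,::-1]); print(c["pose"])
for q in ("fixture","carriage_red","stop_red_foot","template"):
    z={"stop_red_foot":.153,"template":.015}.get(q,0)
    for r in place_of("wrist",q)[:2]: print(q,round(r["p"],2),np.round(r["uv"]),world(c,r["uv"],z))
E
```

```text
[0.56   0.0905 0.3643] [[-0.994   0.1092  0.0052]
 [ 0.1092  0.994   0.0005]
 [-0.0051  0.0011 -1.    ]] [ 0.1003  0.069   1.0141 -0.      2.0532 -1.361 ]
[[ 0.1104  0.9396  0.3241  0.4788]
 [ 0.9939 -0.1046 -0.0355  0.1006]
 [ 0.0005  0.326  -0.9454  0.5064]
 [ 0.      0.      0.      1.    ]]
fixture 0.65 [186. 154.] [ 0.5712 -0.0232  0.    ]
carriage_red 0.85 [304. 155.] [0.5929 0.1677 0.    ]
stop_red_foot 0.88 [314. 204.] [0.6192 0.1558 0.153 ]
template 0.95 [195. 106.] [0.4977 0.0077 0.015 ]
template 0.88 [433. 167.] [0.6331 0.3704 0.015 ]
```

View pics/w1.png

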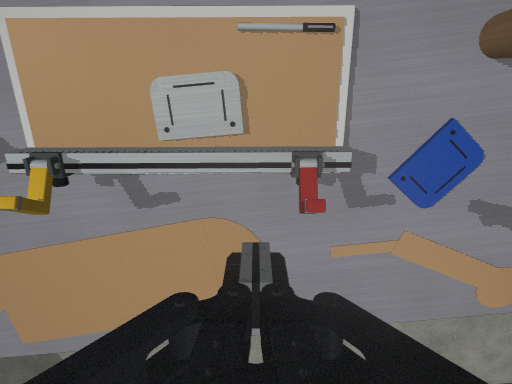

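The wrist view shows the template at (197,105), the red carriage at (307,160) with its foot at (315,205), and the pen at (287,27). I fit the details from this view.

```bash
python3 - <<'E'
from h import *
np.set_printoptions(precision=4,suppress=True)
c=dict(np.load("w1.npz")); P=cloud(c); z=P[...,2]; f=c["frame"].astype(int); hsv=cv2.cvtColor(c["frame"],cv2.COLOR_RGB2HSV)
H,W=z.shape; ok=np.zeros((H,W),bool); ok[:230]=1
m=ok&(abs(z-.06)<.004)&(P[...,0]<.65); r=cv2.minAreaRect(P[m][:,:2].astype(np.float32)); print("fence",m.sum(),r,z[m].mean())
a=np.deg2rad(r[2] if r[2]>45 else r[2]+90); y=np.array([np.cos(a),np.sin(a)]); x=np.array([y[1],-y[0]]); F=np.array(r[0])
fx=lambda p:np.c_[(p[:,:2]-F)@x,(p[:,:2]-F)@y]
q=fx(P[m]); print("fence fx pct",np.percentile(q,[1,50,99],axis=0), "angle",np.rad2deg(a)-90)
red=ok&(z>.07)&(hsv[...,1]>140)&((hsv[...,0]<8)|(hsv[...,0]>170))&(f[...,0]>f[...,1]*2)
q=fx(P[red]); zz=z[red]; print("red",len(q),np.percentile(np.c_[q,zz],[2,50,98],axis=0)); t=zz>np.percentile(zz,98)-.006; print("foot",q[t].mean(0),zz[t].mean())
d=ok&(z>.063)&(f.max(-1)<90)&(P[...,1]>.08)&(P[...,1]<.25); q=fx(P[d]); print("carr",len(q),np.percentile(q,[3,50,97],axis=0))
g=(hsv[...,1]<60)&(f.max(-1)>90); g[:, :130]=0; g[:,260:]=0; g[:65]=0; g[146:]=0
n,l,s,_=cv2.connectedComponentsWithStats(g.astype(np.uint8)); i=1+s[1:,4].argmax()
q=np.array([world(c,(u,v),.025) for v,u in np.argwhere(l==i)])[:,:2].astype(np.float32); r=cv2.minAreaRect(q); print("templ",r,fx(np.array([r[0]])))
print(z[l==i].mean())
E
```

```text
fence 5818 ((0.5550510883331299, 0.08910748362541199), (0.14705140888690948, 0.7130144238471985), 7.819404602050781) 0.05999709123753934
fence fx pct [[-0.0679 -0.3488]
 [-0.0006 -0.1043]
 [ 0.0669  0.3505]] angle 7.819404602050781
red 762 [[0.0471 0.0473 0.0849]
 [0.0717 0.0602 0.0968]
 [0.0847 0.0738 0.1537]]
foot [0.0744 0.0581] 0.1558221770916551
carr 488 [[-0.0739  0.0218]
 [ 0.0366  0.0649]
 [ 0.0612  0.0884]]
templ ((0.4969908893108368, 0.01155218854546547), (0.13099919259548187, 0.09039250016212463), 88.54540252685547) [[-0.0681 -0.0689]]
0.026627866964572172
```

```bash
python3 - <<'E'
from h import *
np.set_printoptions(precision=4,suppress=True)
c=dict(np.load("w1.npz")); P=cloud(c); z=P[...,2]; f=c["frame"].astype(int); hsv=cv2.cvtColor(c["frame"],cv2.COLOR_RGB2HSV)
H,W=z.shape; v,u=np.mgrid[:H,:W]
m=(abs(z-.06)<.004)&(v>145)&(v<182)&(u>5)&(u<355)
n,l,s,_=cv2.connectedComponentsWithStats(m.astype(np.uint8)); print(s[1:][s[1:,4]>100])
m&=np.isin(l,1+np.flatnonzero(s[1:,4]>100))
r=cv2.minAreaRect(P[m][:,:2].astype(np.float32)); print("fence",m.sum(),r)
a=np.deg2rad(r[2] if r[2]>45 else r[2]+90); y=np.array([np.cos(a),np.sin(a)]); x=np.array([y[1],-y[0]]); F=np.array(r[0]); print("yaw",np.rad2deg(a)-90)
fx=lambda p:np.c_[(p[:,:2]-F)@x,(p[:,:2]-F)@y]
print("fence pct",np.percentile(fx(P[m]),[1,50,99],axis=0))
b=(u>280)&(u<345)&(v>145)&(v<222)
red=b&(z>.07)&(hsv[...,1]>140)&(f[...,0]>f[...,1]*2)
q=fx(P[red]); zz=z[red]; print("red",np.percentile(np.c_[q,zz],[2,50,98],axis=0)); t=zz>.145; print("foot",q[t].mean(0),zz[t].mean(),np.percentile(q[t],[5,95],axis=0))
d=b&(z>.064)&(f.max(-1)<80); q=fx(P[d]); print("carr",len(q),np.percentile(q,[3,50,97],axis=0))
T=np.array([[.4970,.0116]]); print("templ",fx(T)); 
B=np.array([F]); print(F,x,y, "pivot world", F+y*q[:,1].mean())
E
```

```text
[[  60  151  233   27 4726]
 [ 322  151   30   21  581]
 [   6  152   24   21  371]]
fence 5678 ((0.5726575255393982, -0.021087080240249634), (0.5004002451896667, 0.036863211542367935), 83.9132080078125)
yaw -6.0867919921875
fence pct [[-0.0169 -0.2449]
 [-0.0029  0.0029]
 [ 0.0126  0.2454]]
red [[0.0011 0.172  0.0849]
 [0.0261 0.1828 0.0968]
 [0.0391 0.1939 0.1537]]
foot [0.0289 0.182 ] 0.15559351184760772 [[0.0247 0.1725]
 [0.0367 0.1931]]
carr 408 [[-0.0188  0.1633]
 [-0.0108  0.1796]
 [ 0.0168  0.2022]]
templ [[-0.0787  0.0245]]
[ 0.5727 -0.0211] [ 0.9944 -0.106 ] [0.106  0.9944] pivot world [0.5919 0.1594]
```

Converted, 0.05 m is 0.8, -0.0344 m is -0.5504.

Request:
drive_effector(deltas={"tx":[-0.544, -0.544, -0.5504, 0, 0, 0, 0], "ty":[0.3904, 0.3904, 0.3904, 0, 0, 0, 0], "tz":[0.48, 0.48, 0.48, 0.8, 0.8, 0.448, 0], "drx":[0, 0, 0, 0, 0, 0, 0], "dry":[0, 0, 0, 0, 0, 0, 0], "drz":[0, 0, 0, 0, 0, 0, 0], "aperture":[0, 0, 0, 0, 0, 0, 0]})

```text
t: 3.65
tcp_pos: [0.6671, 0.1522, 0.1383]
orientation: [[-0.994, 0.109, -0.008], [0.109, 0.994, -0.001], [0.008, -0.002, -1.0]]
contact_force: [0.1, -0.5, 0.3]
finger_gap: -0.0
grip_force: 0.0
```

```bash
python3 - <<'E'
from h import *
o=get_obs(); p=o["tcp_pos"]; F=np.array([.5706,-.0209]);x=np.array([.9944,-.106]);y=np.array([.106,.9944]); print((p[:2]-F)@x,(p[:2]-F)@y,p[2])
E
```

```text
0.07764767487624126 0.182403146485008 0.13833130216546888
```

Converted, 0.015 m is 0.24, 0.01 m is 0.16.

Request:
drive_effector(deltas={"tx":[0, 0.24, 0.24, 0.24, 0.24, 0.16], "ty":[0, 0, 0, 0, 0, 0], "tz":[-0.112, 0, 0, 0, 0, 0], "drx":[0, 0, 0, 0, 0, 0], "dry":[0, 0, 0, 0, 0, 0], "drz":[0, 0, 0, 0, 0, 0], "aperture":[0, 0, 0, 0, 0, 0]})

```text
t: 4.4
tcp_pos: [0.6043, 0.1599, 0.1624]
orientation: [[-0.994, 0.11, 0.021], [0.11, 0.994, 0.002], [-0.021, 0.005, -1.0]]
contact_force: [3.1, -3.3, 23.3]
finger_gap: 0.0002
grip_force: 9.4
```

```bash
python3 - <<'E'
from h import *
np.set_printoptions(precision=4,suppress=True)
o=get_obs(); p=o["tcp_pos"]; F=np.array([.5706,-.0209]);x=np.array([.9944,-.106]);y=np.array([.106,.9944]); print((p[:2]-F)@x,(p[:2]-F)@y,p[2])
c=camera("side"); cv2.imwrite("pics/s1.png",cv2.resize(c["frame"][110:240,200:380,::-1],None,fx=4,fy=4))
E
```

```text
0.01439420969595077 0.18338152774633687 0.16235672507296384
```

View pics/s1.png

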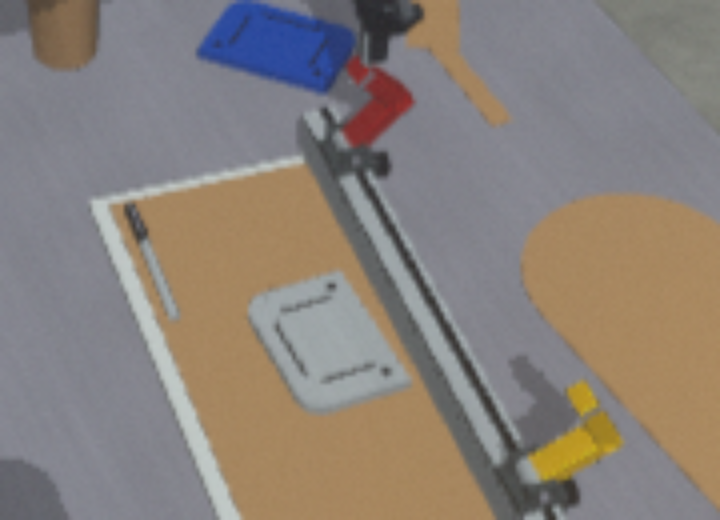

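The side view shows the tip sitting on the red foot end at (360,70), with the arm only partly turned. I lift off, measure the angle, and then push at the elbow from lower down.

Converted, -0.03 m is -0.48, -0.045 m is -0.72.

Request:
drive_effector(deltas={"tx":[0, -0.56, -0.72, 0], "ty":[0, 0, 0, 0], "tz":[-0.48, -0.16, 0, 0], "drx":[0, 0, 0, 0], "dry":[0, 0, 0, 0], "drz":[0, 0, 0, 0], "aperture":[0, 0, 0, 0]})

```text
t: 4.95
tcp_pos: [0.6816, 0.1506, 0.1906]
orientation: [[-0.994, 0.11, 0.001], [0.11, 0.994, -0.0], [-0.001, 0.0, -1.0]]
contact_force: [-1.6, -0.1, -0.1]
finger_gap: -0.0002
grip_force: 0.0
```

```bash
cat >> h.py <<'E'
F=np.array([.5706,-.0209]);X=np.array([.9944,-.106]);Y=np.array([.106,.9944])
def fx(p):
    p=np.atleast_2d(p); return np.c_[(p[:,:2]-F)@X,(p[:,:2]-F)@Y,p[:,2]]
def red(n):
    c=camera(n);P=cloud(c);f=c["frame"].astype(int);q=fx(P.reshape(-1,3));m=((c["depth"]>0)&(f[...,0]>90)&(f[...,0]>f[...,1]*2.2)&(f[...,0]>2.2*f[...,2])).ravel()&(abs(q[:,1]-.183)<.03)&(abs(q[:,0])<.12)&(q[:,2]>.01)
    return q[m]*1000
E
python3 - <<'E'
from h import *
np.set_printoptions(precision=0,suppress=True)
print(fx(get_obs()["tcp_pos"])*1000)
for n in ("side","top"):
    q=red(n); 
    for lo in range(10,170,10):
        s=q[(q[:,2]>=lo)&(q[:,2]<lo+10)]
        if len(s): print(n,lo,len(s),s.min(0),s.max(0))
E
```

```text
[[ 92. 182. 191.]]
side 80 14 [  1. 165.  81.] [ 15. 191.  90.]
side 90 22 [  0. 167.  91.] [ 18. 188.  99.]
side 100 27 [ 12. 163. 101.] [ 35. 190. 109.]
side 110 17 [ 18. 164. 110.] [ 40. 182. 119.]
side 120 18 [ 20. 166. 120.] [ 44. 186. 130.]
side 130 19 [ 11. 165. 130.] [ 37. 190. 139.]
side 140 13 [ 12. 164. 141.] [ 26. 180. 150.]
side 150 17 [ -6. 164. 150.] [ 12. 193. 159.]
side 160 3 [ -1. 168. 161.] [  3. 183. 164.]
top 120 9 [ 39. 173. 123.] [ 45. 189. 129.]
top 130 26 [ 28. 172. 132.] [ 41. 191. 140.]
top 140 3 [ 28. 178. 140.] [ 31. 191. 142.]
```

Converted, 0.045 m is 0.72, 0.04 m is 0.64.

Request:
drive_effector(deltas={"tx":[0, 0, 0.32, 0.24, 0.192, 0.192, 0.192, 0.096], "ty":[0, 0, 0, 0, 0, 0, 0, 0], "tz":[0.72, 0.64, 0, 0, 0, 0, 0, 0], "drx":[0, 0, 0, 0, 0, 0, 0, 0], "dry":[0, 0, 0, 0, 0, 0, 0, 0], "drz":[0, 0, 0, 0, 0, 0, 0, 0], "aperture":[0, 0, 0, 0, 0, 0, 0, 0]})

```text
t: 6.05
tcp_pos: [0.6021, 0.1599, 0.1057]
orientation: [[-0.994, 0.108, 0.001], [0.108, 0.994, 0.0], [-0.001, 0.0, -1.0]]
contact_force: [2.7, 0.2, 2.1]
finger_gap: 0.0001
grip_force: 1.5
```

```bash
python3 - <<'E'
from h import *
np.set_printoptions(precision=0,suppress=True)
print(fx(get_obs()["tcp_pos"])*1000)
q=red("side")
for lo in range(10,170,10):
        s=q[(q[:,2]>=lo)&(q[:,2]<lo+10)]
        if len(s): print(lo,len(s),s.min(0),s.max(0))
E
```

```text
[[ 12. 183. 106.]]
80 2 [ -7. 169.  85.] [ -0. 169.  87.]
90 10 [-13. 166.  90.] [  2. 175.  99.]
100 9 [-13. 164. 100.] [ -1. 173. 110.]
110 9 [-14. 165. 110.] [ -2. 172. 119.]
120 28 [-64. 165. 121.] [ -4. 183. 129.]
130 82 [-68. 165. 130.] [ -6. 190. 140.]
140 14 [-47. 165. 140.] [ -6. 190. 144.]
```

Converted, -0.017 m is -0.272, 0.012 m is 0.192.

Request:
drive_effector(deltas={"tx":[0, 0.176, 0.176, 0.192, 0.184, 0.104, 0.048, 0], "ty":[0, 0, 0, 0, 0, 0, 0, 0], "tz":[-0.272, 0, 0, 0, 0.192, 0.192, 0.16, 0], "drx":[0, 0, 0, 0, 0, 0, 0, 0], "dry":[0, 0, 0, 0, 0, 0, 0, 0], "drz":[0, 0, 0, 0, 0, 0, 0, 0], "aperture":[0, 0, 0, 0, 0, 0, 0, 0]})

```text
t: 7.1
tcp_pos: [0.5471, 0.1655, 0.0867]
orientation: [[-0.994, 0.108, -0.003], [0.108, 0.994, -0.001], [0.002, -0.001, -1.0]]
contact_force: [0.1, -0.3, 0.4]
finger_gap: -0.0001
grip_force: 0.0
```

```bash
python3 - <<'E'
from h import *
np.set_printoptions(precision=0,suppress=True)
print(fx(get_obs()["tcp_pos"])*1000)
q=red("side")
for lo in range(10,170,10):
        s=q[(q[:,2]>=lo)&(q[:,2]<lo+10)]
        if len(s): print(lo,len(s),s.min(0),s.max(0))
E
```

```text
[[-43. 183.  87.]]
30 4 [-66. 167.  30.] [-56. 174.  39.]
40 10 [-70. 167.  41.] [-58. 173.  50.]
50 6 [-70. 167.  50.] [-57. 174.  58.]
60 10 [-72. 162.  60.] [-56. 171.  69.]
70 32 [-68. 162.  72.] [ -8. 193.  80.]
80 64 [-68. 163.  80.] [ -7. 191.  89.]
```

Request:
drive_effector(deltas={"tx":[0, 0, 0, 0], "ty":[0, 0, 0, 0], "tz":[0.048, 0.048, 0.032, 0], "drx":[0, 0, 0, 0], "dry":[0, 0, 0, 0], "drz":[0, 0, 0, 0], "aperture":[0, 0, 0, 0]})

```text
t: 7.65
tcp_pos: [0.5484, 0.1657, 0.0829]
orientation: [[-0.994, 0.109, 0.002], [0.109, 0.994, 0.0], [-0.002, 0.001, -1.0]]
contact_force: [-5.3, -1.7, 11.0]
finger_gap: 0.0001
grip_force: 5.6
```

Request:
drive_effector(deltas={"tx":[0, 0], "ty":[0, 0], "tz":[0.032, 0], "drx":[0, 0], "dry":[0, 0], "drz":[0, 0], "aperture":[0, 0]})

```text
t: 7.9
tcp_pos: [0.5485, 0.1657, 0.0828]
orientation: [[-0.994, 0.109, 0.003], [0.109, 0.994, 0.001], [-0.003, 0.001, -1.0]]
contact_force: [-9.9, -2.3, 19.0]
finger_gap: -0.0002
grip_force: 9.5
```

Converted, -0.05 m is -0.8, 0.05 m is 0.8.

Request:
drive_effector(deltas={"tx":[0, 0.168, 0.384, 0.384, 0.384, 0.384, 0, 0, 0], "ty":[0, 0, -0.632, -0.632, -0.632, -0.632, 0, 0, 0], "tz":[-0.8, -0.32, 0, 0, 0, 0, 0.8, 0.8, 0], "drx":[0, 0, 0, 0, 0, 0, 0, 0, 0], "dry":[0, 0, 0, 0, 0, 0, 0, 0, 0], "drz":[0, 0, 0, 0, 0, 0, 0, 0, 0], "aperture":[0, 0, 0.025, 0.025, 0.025, 0.025, 0.025, 0.025, 0.025]})

```text
t: 9.02
tcp_pos: [0.4215, 0.0202, 0.0439]
orientation: [[-0.994, 0.109, -0.009], [0.109, 0.994, 0.0], [0.009, -0.001, -1.0]]
contact_force: [-1.0, 0.4, 0.8]
finger_gap: 0.025
grip_force: 0.0
```

```bash
python3 - <<'E'
from h import *
np.set_printoptions(precision=4,suppress=True)
o=get_obs(); print(fx(o["tcp_pos"])*1000,o["finger_gap"])
q=red("side"); print(len(q),np.percentile(q,[3,97],axis=0))
c=camera("wrist"); cv2.imwrite("pics/w2.png",c["frame"][:,:,::-1])
E
```

```text
[[-152.6113   25.0978   43.8863]] 0.025003720819621076
61 [[-42.7046 165.6075  72.3841]
 [ -9.8597 190.9802  86.8433]]
```

View pics/w2.png

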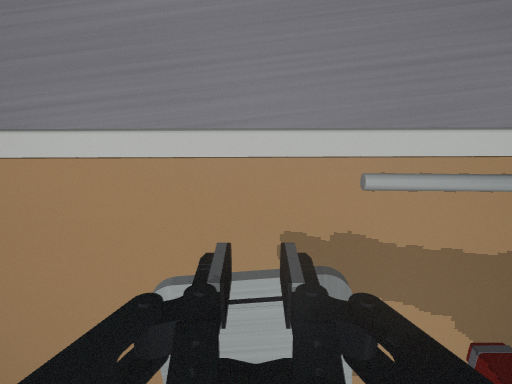

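The wrist view shows the tips at (220,245) and (290,245), clear on the robot side of the template's edge near row 270. The pen is at (365,182), well clear. I lower and push.

Converted, 0.015 m is 0.24, 0.008 m is 0.128.

Request:
drive_effector(deltas={"tx":[0, 0, 0, 0], "ty":[0, 0, 0, 0], "tz":[0.24, 0.128, 0, 0], "drx":[0, 0, 0, 0], "dry":[0, 0, 0, 0], "drz":[0, 0, 0, 0], "aperture":[0.025, 0.025, 0.025, 0.025]})

```text
t: 9.62
tcp_pos: [0.4252, 0.0202, 0.0256]
orientation: [[-0.994, 0.109, 0.0], [0.109, 0.994, -0.0], [-0.0, 0.0, -1.0]]
contact_force: [-0.5, 0.9, 0.3]
finger_gap: 0.0249
grip_force: 0.0
```

Converted, -0.008 m is -0.128, 0.008 m is 0.128.

Request:
drive_effector(deltas={"tx":[0, 0, -0.128, -0.128, -0.128, -0.096, -0.032, 0], "ty":[0, 0, 0, 0, 0, 0, 0, 0], "tz":[0.128, 0, 0, 0, 0, 0, 0, 0], "drx":[0, 0, 0, 0, 0, 0, 0, 0], "dry":[0, 0, 0, 0, 0, 0, 0, 0], "drz":[0, 0, 0, 0, 0, 0, 0, 0], "aperture":[0.025, 0.025, 0.025, 0.025, 0.025, 0.025, 0.025, 0.025]})

```text
t: 10.62
tcp_pos: [0.4566, 0.0166, 0.0172]
orientation: [[-0.994, 0.109, -0.001], [0.109, 0.994, -0.0], [0.001, -0.0, -1.0]]
contact_force: [-3.0, 0.3, 1.5]
finger_gap: 0.0248
grip_force: 1.1
```

```bash
cat >> h.py <<'E'
def templ(n="top"):
    c=camera(n); f=c["frame"]; hsv=cv2.cvtColor(f,cv2.COLOR_RGB2HSV); q=fx(cloud(c).reshape(-1,3)).reshape(f.shape)
    m=(hsv[...,1]<60)&(f.max(-1)>90)&(q[...,0]>-.155)&(q[...,0]<-.017)&(abs(q[...,1])<.23)&(q[...,2]<.035)&(q[...,2]>.008)
    nl,l,s,_=cv2.connectedComponentsWithStats(m.astype(np.uint8)); i=1+s[1:,4].argmax()
    p=np.array([world(c,(u,v),.025) for v,u in np.argwhere(l==i)]); p=(fx(p)[:,:2]*1000).astype(np.float32)
    return cv2.minAreaRect(p),np.percentile(p,[1,99],axis=0),len(p)
E
python3 - <<'E'
from h import *
np.set_printoptions(precision=1,suppress=True)
o=get_obs(); print(fx(o["tcp_pos"])*1000); print(templ("top")); print(templ("side"))
E
```

```text
[[-117.3   25.2   17.2]]
(((-71.30303955078125, -12.890863418579102), (53.515445709228516, 1.2218952178955078e-06), 5.428944110870361), array([[-97.4, -15.4],
       [-45.2, -10.4]]), 20)
(((-61.12291717529297, 13.848339080810547), (144.640380859375, 96.38566589355469), 89.90673828125), array([[-107.6,  -55. ],
       [ -14.7,   80.5]]), 747)
```

Converted, -0.002 m is -0.032.

Request:
drive_effector(deltas={"tx":[-0.032, -0.032, 0], "ty":[0, 0, 0], "tz":[0, 0, 0], "drx":[0, 0, 0], "dry":[0, 0, 0], "drz":[0, 0, 0], "aperture":[0.025, 0.025, 0.025]})

```text
t: 11.1
tcp_pos: [0.457, 0.0165, 0.017]
orientation: [[-0.994, 0.108, -0.01], [0.108, 0.994, 0.0], [0.01, -0.001, -1.0]]
contact_force: [-19.3, 1.2, 11.8]
finger_gap: 0.0246
grip_force: 9.6
```

Request:
drive_effector(deltas={"tx":[-0.032, 0], "ty":[0, 0], "tz":[0, 0], "drx":[0, 0], "dry":[0, 0], "drz":[0, 0], "aperture":[0.025, 0.025]})

```text
t: 11.35
tcp_pos: [0.4571, 0.0164, 0.017]
orientation: [[-0.994, 0.108, -0.014], [0.108, 0.994, 0.001], [0.014, -0.001, -1.0]]
contact_force: [-27.7, 1.3, 17.9]
finger_gap: 0.0248
grip_force: 14.0
```

Converted, -0.05 m is -0.8, -0.04 m is -0.64.

Request:
drive_effector(deltas={"tx":[0.224, 0, -0.32, -0.32, -0.272, 0, 0, 0], "ty":[0, 0, -0.64, -0.64, -0.48, 0, 0, 0], "tz":[0, -0.8, 0, 0, 0, 0.48, 0.16, 0], "drx":[0, 0, 0, 0, 0, 0, 0, 0], "dry":[0, 0, 0, 0, 0, 0, 0, 0], "drz":[0, 0, 0, 0, 0, 0, 0, 0], "aperture":[0.025, 0, 0, 0, 0, 0, 0, 0]})

```text
t: 12.35
tcp_pos: [0.493, -0.0976, 0.0265]
orientation: [[-0.994, 0.108, -0.001], [0.108, 0.994, 0.0], [0.002, 0.0, -1.0]]
contact_force: [0.4, 0.6, 0.6]
finger_gap: -0.0001
grip_force: 0.0
```

```bash
python3 - <<'E'
from h import *
np.set_printoptions(precision=1,suppress=True)
o=get_obs(); print(fx(o["tcp_pos"])*1000); print(templ("side")); c=camera("wrist"); cv2.imwrite("pics/w3.png",c["frame"][:,:,::-1])
E
```

```text
[[-69.1 -84.5  26.5]]
(((-83.18506622314453, 19.812931060791016), (146.48712158203125, 66.72997283935547), 75.49552154541016), array([[-108.6,  -53.9],
       [ -41. ,   80.8]]), 532)
```

View pics/w3.png

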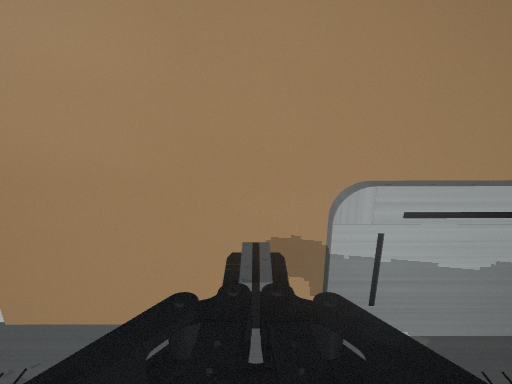

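The wrist view shows the template's end at u≈328, with the shut fingertips at (256,245) on the leather side of it. I compute the gap.

The rows are not in the units I measure in: shifts go in shares of 62.5 mm and turns go in units of 0.2 rad. I convert before sending: 0.009 m is 0.144.

```bash
python3 - <<'E'
from h import *
np.set_printoptions(precision=1,suppress=True)
c=camera("wrist")
for uv in ((330,222),(326,285),(440,182),(242,246),(271,246)): print(uv,fx(world(c,uv,.025))*1000)
E
```

```text
(330, 222) [[-85.  -45.7  25. ]]
(326, 285) [[-47.9 -45.2  25. ]]
(440, 182) [[-105.8    5.7   25. ]]
(242, 246) [[-71.6 -90.3  25. ]]
(271, 246) [[-71.6 -75.3  25. ]]
```

Request:
drive_effector(deltas={"tx":[0, 0], "ty":[0, 0], "tz":[0.144, 0], "drx":[0, 0], "dry":[0, 0], "drz":[0, 0], "aperture":[0, 0]})

```text
t: 12.75
tcp_pos: [0.4931, -0.0977, 0.0176]
orientation: [[-0.994, 0.108, -0.001], [0.108, 0.994, 0.0], [0.001, 0.0, -1.0]]
contact_force: [0.5, 1.1, -0.8]
finger_gap: 0.0001
grip_force: 0.0
```

Converted, -0.006 m is -0.096, 0.014 m is 0.224.

Request:
drive_effector(deltas={"tx":[-0.096, 0, 0, 0, 0, 0, 0, 0, 0], "ty":[0.192, 0.224, 0.224, 0.224, 0.224, 0.224, 0.224, 0.16, 0], "tz":[0, 0, 0, 0, 0, 0, 0, 0, 0], "drx":[0, 0, 0, 0, 0, 0, 0, 0, 0], "dry":[0, 0, 0, 0, 0, 0, 0, 0, 0], "drz":[0, 0, 0, 0, 0, 0, 0, 0, 0], "aperture":[0, 0, 0, 0, 0, 0, 0, 0, 0]})

```text
t: 13.88
tcp_pos: [0.5113, 0.0082, 0.0185]
orientation: [[-0.994, 0.107, 0.001], [0.107, 0.994, 0.002], [-0.0, 0.002, -1.0]]
contact_force: [0.2, 2.7, 3.1]
finger_gap: -0.0002
grip_force: 1.7
```

```bash
python3 - <<'E'
from h import *
np.set_printoptions(precision=1,suppress=True)
print(fx(get_obs()["tcp_pos"])*1000)
c=camera("wrist"); cv2.imwrite("pics/w4.png",c["frame"][:,:,::-1])
E
```

```text
[[-62.1  22.7  18.5]]
```

View pics/w4.png

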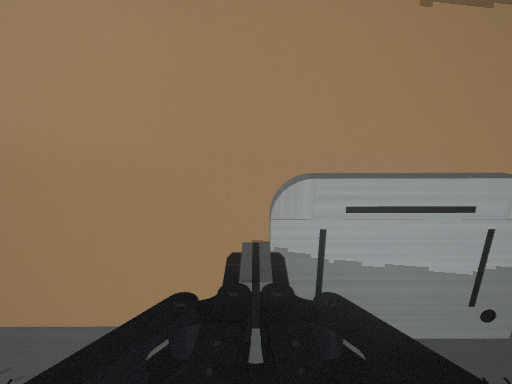

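The template's end rests on the tips at (272,245) and its long edge runs parallel to the fence. About 11 mm remains.

Converted, 0.005 m is 0.08, 0.003 m is 0.048.

Request:
drive_effector(deltas={"tx":[0, 0, 0, 0, 0], "ty":[0.08, 0.048, 0.032, 0.016, 0], "tz":[0, 0, 0, 0, 0], "drx":[0, 0, 0, 0, 0], "dry":[0, 0, 0, 0, 0], "drz":[0, 0, 0, 0, 0], "aperture":[0, 0, 0, 0, 0]})

```text
t: 14.55
tcp_pos: [0.5124, 0.0175, 0.0185]
orientation: [[-0.994, 0.109, 0.0], [0.109, 0.994, -0.0], [-0.0, -0.0, -1.0]]
contact_force: [-0.6, -3.2, 5.2]
finger_gap: -0.0001
grip_force: 3.1
```

Request:
drive_effector(deltas={"tx":[0, 0], "ty":[0.032, 0], "tz":[0, 0], "drx":[0, 0], "dry":[0, 0], "drz":[0, 0], "aperture":[0, 0]})

```text
t: 14.8
tcp_pos: [0.5126, 0.0195, 0.0185]
orientation: [[-0.994, 0.109, 0.0], [0.109, 0.994, -0.0], [-0.0, -0.0, -1.0]]
contact_force: [-0.1, -3.1, 5.2]
finger_gap: -0.0005
grip_force: 3.1
```

Converted, 0.002 m is 0.032.

Request:
drive_effector(deltas={"tx":[0, 0], "ty":[0.032, 0], "tz":[0, 0], "drx":[0, 0], "dry":[0, 0], "drz":[0, 0], "aperture":[0, 0]})

```text
t: 15.05
tcp_pos: [0.5127, 0.02, 0.0185]
orientation: [[-0.994, 0.109, -0.0], [0.109, 0.994, -0.003], [-0.0, -0.003, -1.0]]
contact_force: [-1.6, -9.6, 5.7]
finger_gap: 0.0003
grip_force: 5.5
```

Request:
drive_effector(deltas={"tx":[0, 0], "ty":[0.032, 0], "tz":[0, 0], "drx":[0, 0], "dry":[0, 0], "drz":[0, 0], "aperture":[0, 0]})

```text
t: 15.3
tcp_pos: [0.5127, 0.0202, 0.0185]
orientation: [[-0.994, 0.11, -0.001], [0.11, 0.994, -0.006], [-0.0, -0.007, -1.0]]
contact_force: [-2.8, -14.8, 6.4]
finger_gap: 0.0003
grip_force: 9.2
```

Request:
drive_effector(deltas={"tx":[0, 0], "ty":[0.032, 0], "tz":[0, 0], "drx":[0, 0], "dry":[0, 0], "drz":[0, 0], "aperture":[0, 0]})

```text
t: 15.55
tcp_pos: [0.5127, 0.0205, 0.0185]
orientation: [[-0.994, 0.111, -0.001], [0.111, 0.994, -0.01], [0.0, -0.01, -1.0]]
contact_force: [-3.5, -20.3, 7.0]
finger_gap: -0.0003
grip_force: 12.5
```

Converted, -0.055 m is -0.88, 0.033 m is 0.528.

Request:
drive_effector(deltas={"tx":[0, 0, 0.48, 0.48, 0.368, 0, 0, 0], "ty":[-0.32, 0, 0.48, 0.48, 0.528, 0, 0, 0], "tz":[0, -0.88, 0, 0, 0, 0.48, 0.192, 0], "drx":[0, 0, 0, 0, 0, 0, 0, 0], "dry":[0, 0, 0, 0, 0, 0, 0, 0], "drz":[0, 0, 0, 0, 0, 0, 0, 0], "aperture":[0, 0, 0.025, 0.025, 0.025, 0.025, 0.025, 0.025]})

```text
t: 16.55
tcp_pos: [0.4375, 0.107, 0.0298]
orientation: [[-0.994, 0.109, -0.003], [0.109, 0.994, -0.0], [0.003, -0.0, -1.0]]
contact_force: [0.6, -0.4, -0.4]
finger_gap: 0.0248
grip_force: 0.0
```

```bash
python3 - <<'E'
from h import *
np.set_printoptions(precision=1,suppress=True)
print(fx(get_obs()["tcp_pos"])*1000)
c=camera("wrist"); cv2.imwrite("pics/w5.png",c["frame"][:,:,::-1])
E
```

```text
[[-145.9  113.1   29.8]]
```

View pics/w5.png

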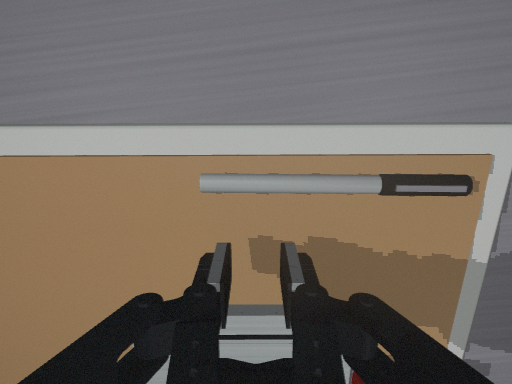

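The pen at (335,184) is clear behind the fingers, and the template edge lies ahead at row 305. I lower and press the template to the fence.

Converted, 0.011 m is 0.176, -0.01 m is -0.16.

Request:
drive_effector(deltas={"tx":[0, 0, -0.16, -0.16, -0.08, -0.048, -0.032, 0], "ty":[-0.096, 0, 0, 0, 0, 0, 0, 0], "tz":[0.176, 0, 0, 0, 0, 0, 0, 0], "drx":[0, 0, 0, 0, 0, 0, 0, 0], "dry":[0, 0, 0, 0, 0, 0, 0, 0], "drz":[0, 0, 0, 0, 0, 0, 0, 0], "aperture":[0.025, 0.025, 0.025, 0.025, 0.025, 0.025, 0.025, 0.025]})

```text
t: 17.6
tcp_pos: [0.4657, 0.0983, 0.0201]
orientation: [[-0.994, 0.108, -0.006], [0.108, 0.994, 0.0], [0.006, -0.0, -1.0]]
contact_force: [-9.0, 0.1, 6.0]
finger_gap: 0.0253
grip_force: 4.7
```

Request:
drive_effector(deltas={"tx":[-0.032, 0], "ty":[0, 0], "tz":[0, 0], "drx":[0, 0], "dry":[0, 0], "drz":[0, 0], "aperture":[0.025, 0.025]})

```text
t: 17.85
tcp_pos: [0.4658, 0.0982, 0.02]
orientation: [[-0.994, 0.108, -0.01], [0.108, 0.994, 0.0], [0.01, -0.001, -1.0]]
contact_force: [-17.4, 0.6, 11.6]
finger_gap: 0.0251
grip_force: 8.6
```

Converted, -0.06 m is -0.96, -0.05 m is -0.8.

Request:
drive_effector(deltas={"tx":[0.24, 0, -0.16, -0.32, -0.48, -0.48, 0], "ty":[0, 0, -0.16, -0.16, -0.16, 0, 0], "tz":[0, -0.96, -0.96, -0.8, -0.64, 0, 0], "drx":[0, 0, 0, 0, 0, 0, 0], "dry":[0, 0, 0, 0, 0, 0, 0], "drz":[0, 0, 0, 0, 0, 0, 0], "aperture":[0.025, 0.025, 0, 0, 0, 0, 0]})

```text
t: 18.73
tcp_pos: [0.5421, 0.0594, 0.2296]
orientation: [[-0.994, 0.109, -0.001], [0.109, 0.994, -0.0], [0.001, -0.0, -1.0]]
contact_force: [-0.8, -0.3, -0.8]
finger_gap: 0.0
grip_force: 0.0
```

```bash
python3 - <<'E'
from h import *
np.set_printoptions(precision=1,suppress=True)
print(fx(get_obs()["tcp_pos"])*1000)
c=camera("wrist"); np.savez("w6.npz",**c); cv2.imwrite("pics/w6.png",cv2.resize(c["frame"][:,:,::-1],(768,576)))
f=c["frame"]; hsv=cv2.cvtColor(f,cv2.COLOR_RGB2HSV)
q=red("side"); print(len(q),np.percentile(q,[3,97],axis=0))
print("top",templ("top")); print("wrist",templ("wrist"))
E
```

```text
[[-36.9  76.8 229.6]]
139 [[-67.2 164.9  40.5]
 [-10.4 190.3  85.4]]
top (((-62.50249481201172, 107.80606079101562), (130.0792236328125, 92.88002014160156), 89.28984069824219), array([[-107.8,   49.6],
       [ -18. ,  171.3]]), 1418)
wrist (((-61.07025146484375, 118.74703979492188), (155.2700958251953, 87.20235443115234), 89.80722045898438), array([[-103.9,   42.8],
       [ -17.7,  170.7]]), 8916)
```

View pics/w6.png

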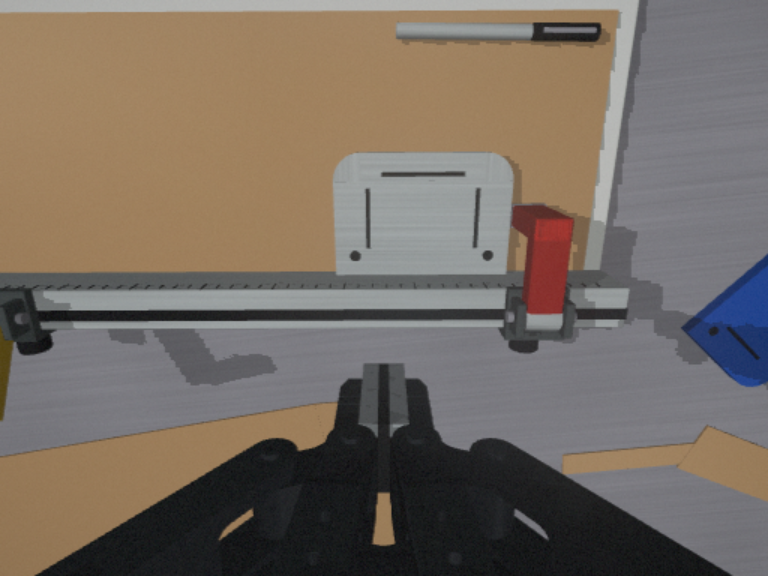

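The wrist view shows the template flush along the fence (bottom edge level at row 275) and its right end at u≈513 meeting the red leg at (515,212). The pen is untouched at (500,31). One numeric check of the gap remains.

```bash
python3 - <<'E'
from h import *
c=dict(np.load("w6.npz"))
for v in (139,142,145,148,152): print(v,[tuple(int(t) for t in c["frame"][v,u]) for u in range(337,346)])
np.set_printoptions(precision=1,suppress=True)
f=c["frame"].astype(int)
d=(f[...,0]-f[...,2])  # leather has high R-B, metal low
for v in (125,135,150,165,175):
    r=d[v]<40; u=np.flatnonzero(r[200:343])+200; print(v,u.min(),u.max(),fx(world(c,(u.min()-.5,v),.025))*1000,fx(world(c,(u.max()+.5,v),.025))*1000)
for u in (235,260,290,320,332):
    col=f[:,u]; b=np.flatnonzero((d[:,u]<40)&(np.arange(384)>60)); g=b.min(); e=np.flatnonzero((col[:,0]<135)&(np.arange(384)>175))[0]; print(u,g,e,fx(world(c,(u,g-.5),.025))*1000,fx(world(c,(u,e-.5),.025))*1000)
E
```

```text
139 [(154, 160, 160), (157, 159, 160), (156, 158, 158), (145, 149, 150), (93, 84, 86), (104, 65, 60), (96, 53, 48), (100, 50, 47), (99, 49, 46)]
142 [(155, 158, 159), (155, 158, 158), (153, 156, 156), (126, 131, 130), (100, 96, 98), (97, 55, 49), (98, 56, 50), (98, 53, 49), (96, 51, 47)]
145 [(151, 155, 156), (152, 155, 154), (148, 152, 152), (117, 117, 118), (101, 82, 83), (94, 50, 48), (95, 48, 45), (98, 52, 48), (95, 49, 48)]
148 [(154, 157, 159), (154, 159, 159), (148, 152, 152), (107, 101, 104), (92, 55, 51), (95, 50, 50), (96, 52, 49), (98, 52, 48), (95, 50, 48)]
152 [(151, 155, 154), (153, 155, 156), (148, 148, 146), (125, 103, 80), (121, 101, 78), (120, 98, 77), (106, 78, 62), (90, 45, 45), (95, 50, 46)]
125 222 342 [[-80.1  41.4  25. ]] [[-79.5 172.4  25. ]]
135 222 342 [[-69.4  40.9  25. ]] [[-68.8 173.3  25. ]]
150 223 341 [[-52.8  41.4  25. ]] [[-52.2 173.5  25. ]]
165 223 338 [[-35.8  40.7  25. ]] [[-35.2 171.6  25. ]]
175 224 337 [[-24.1  41.4  25. ]] [[-23.5 171.4  25. ]]
235 102 183 [[-104.5   56.6   25. ]] [[-15.2  54.3  25. ]]
260 101 183 [[-105.4   83.    25. ]] [[-15.   83.1  25. ]]
290 101 183 [[-105.2  114.8   25. ]] [[-14.9 117.5  25. ]]
320 101 183 [[-105.1  146.5   25. ]] [[-14.7 152.   25. ]]
332 103 183 [[-103.   159.3   25. ]] [[-14.7 165.8  25. ]]
```

```bash
python3 -c "from station import *; print(sign_off())"
```

```text
the job is handed in; nothing more can be done
None
```

The job is handed in: the red stop is fully down, the template sits flat against the fence with its end on the red stop, and I never touched the yellow stop, pen, dye bottle or maul; no verdict came back.

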